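# Draw a glass test cell shut with its turnbuckle

### The arm

A 6-joint arm with a two-finger parallel gripper is mounted at the origin on the work surface. World frame = base frame: x ahead of the robot, y to its left, z up, the work surface at z = 0. Lengths are in m, angles in rad, forces in N, time in s.
With the tool pointing down it reaches from about 0.325 to 0.75 m from the base axis. Payload 7.6 kg.
Tool frame: the origin (TCP) lies at the very end of the fingers, on their centre line; the grasp point (between the pads) lies 19 mm behind it; z points along the fingers, y is the direction in which the jaws open and shut (so a half turn about z gives the same grasp; the last joint's range is limited). The gripper opens to 85 mm and grips with 20 to 120 N. Pads are 22 mm wide; open, the fingers measure 114 mm over their backs; the gripper's body (76 mm by 85 mm) begins 54 mm behind the grasp point. The pads swing forward as they close: fully open they stand 13 mm farther back than shut.
Start: joints at [1.192, 0.052, 1.401, -0, 1.689, -0.07], TCP at [0.16, 0.5, 0.231] pointing down, gripper open.
Joint ranges: [-2.9, 2.9], [-0.91, 2.17], [0.12, 2.37], [-1.06, 4.2], [0.26, 2.73], [-2.93, 2.93]. Speed limits (rad/s): [2.57, 2.57, 3.01, 3.14, 3.14, 3.14].

### API

Orientations are given as a unit quaternion [w, x, y, z].
In Python, from station import arm gives the robot as it stands. The module is installed in compiled form; this text tells all that it offers.
- The arm moves only by the tool drive_tool, never from a script. Its argument "targets" is a list of rows, each an object with "xyz": the shift along the tool's x, y, z normalised to -1 to 1, where 1 is 150 mm, a list of three; "rot": the turn, a rotation vector about the tool's x, y, z normalised to -1 to 1, where 1 is 180 degrees, a list of three. A call has 1 to 8 rows; each row is the pose to reach, as a shift and turn from the pose measured when the call began, along the tool's axes at that moment, turning the shorter way round; what a row does not reach only later rows make up. A row lasts 1/12 s, in which the tool goes at most 41.7 mm and 7.16 degrees, less where a joint would pass 70% of its speed; a pose out of reach is approached as far as the arm can. A call with a number of a shift or a turn outside -1 to 1 is refused whole. A call with a gripper value outside its range is refused whole. "fingers" is the closure, from 0 (fully open) to 1 (shut), set as the call begins (left out, the last holds). The fingers move at their own pace and stop on an object; "squeeze" is the grip in N (left out, the last holds). Time passes only in rows, so rows that repeat a pose let the fingers close. It gives the time, the measured TCP pose, the force and the opening at its end, in the units of the state.
- arm.read_state(): the state, without advancing time (a new reading comes with each control period).
- arm.get_image(name): name is "scene" or "top"; returns a dict with "pixels" (420x560x3 uint8, red, green, blue), "fx", "fy", "cx", "cy" (pixels), "pose" (4x4, takes a point from camera to world coordinates). Camera axes: x right, y down, z forward; pixel columns grow to the right and rows downward; lengths in m; the calibration is good to about 2 mm. A picture is of the moment at which its call begins. There is no depth.
- arm.hand_in(): hands the job in, once; it reports no verdict.
The state is a dict: "t": time; "q": joint angles; "joint_vel": joint speeds; "joint_torque": joint torques, N m; "tcp_pos": TCP position; "tcp_rot": TCP orientation; "contact_force": force on the tool from outside, world axes, zero at the start; "ft_torque": the same for the moment, N m; "gripper_width": opening from 0.0 (shut) to 1.0 (fully open).
Only numpy, scipy, OpenCV 4.12 (cv2) and the standard library are available. Lean on these libraries where they do the work, as an engineer would, in place of code of your own. Each camera call takes 0.05 s, during which the arm holds its last target.

### The job

On the lab bench stand two open glass test cells, each with a turnbuckle on top that draws its two halves together. Turn the turnbuckle with the orange handle by swinging the handle over the top, away from the robot, all the way to its stop, so that both halves sit against the black gasket, then let go. Leave the blue-handled turnbuckle and the brown bottle alone.

Things in the scene. Friction and masses are not known exactly. Their poses are not given: they have to be found in the camera images.
- orange_knob (a point): Centre of the orange handle barrel, 26 mm diameter, 28 mm between its flat ends along y (level, parallel to the turnbuckle axis). It spins freely on its pin at the end of a 10 mm bar; z points outward along the bar. The turnbuckle axis is 85 mm away along minus z, 115 mm above the bench. Its orange sleeve is 80 mm long; white brackets 130 mm tall stand 49 to 70 mm either side of its middle. Nothing is above.
- orange_sleeve (a joint): Turn of the orange sleeve, rad. 0: slack, each glass half 9 mm off the gasket, handle leaning 0.96 rad from upright towards the robot. 0.96: upright. 1.92: firm stop, handle leaning 0.96 rad away from the robot, both halves on the gasket. Starts at 0 to 0.35. About 1.5 N at the handle turns it; it stays where left. The cell's base (120 x 160 mm) is fixed, turned up to 20 degrees.
- blue_knob (a point): Centre of the blue handle barrel of the other cell's turnbuckle, built the same, to be left alone; its handle may stand at any angle.
- bottle: Brown glass bottle with a black cap, 56 mm in diameter, 100 mm tall, standing loose on the bench beyond the cells; origin at the centre of its underside, z axis up.
There are look-alikes about, which are no part of the job. Leave any yellow look-alike of the part that bears orange_knob alone.

How it is judged:
At the end, for the whole second after the job is handed in: The orange turnbuckle is at rest within 10 degrees (0.175 rad) of its stop at 1.92 rad; the blue handle is within 15 mm and the bottle within 30 mm of where they started, the bottle upright within 10 degrees (value of joint orange_sleeve above 1.745 rad and velocity of joint orange_sleeve between -0.05 and 0.05 rad/s and distance of blue_knob from where it was at the start of the episode below 0.015 m and distance of bottle from where it was at the start of the episode below 0.03 m and angle between bottle's own z axis and vertical below 0.17 rad); the robot touches nothing.
It fails at once if the blue turnbuckle is turned (its handle moved 15 mm or more) (distance of blue_knob from where it was at the start of the episode above 0.015 m).
It fails at once if the bottle is pushed 30 mm or more, or tipped (distance of bottle from where it was at the start of the episode above 0.03 m or angle between bottle's own z axis and vertical above 0.17 rad).
It also fails if it takes over 34 s, if anything falls off the work surface, if the arm or the gripper's body presses on something with over 40 N, if the wrist force passes 120 N, or if a joint passes its speed limit or range.

## Working session

There is one attempt and no reset: what is moved stays moved. The work goes in short steps, Python scripts to look and compute and a tool call to move; the robot and the scene stay as the last step left them, time stands still between calls to the robot, and variables do not carry over. Pictures are saved under pics/ and viewed, and the job is handed in when it is done.

Besides the shell and the picture viewer there is one more tool, called after "Request:" as name(argument=value, ...), one argument or row to a line, values as JSON. drive_tool: Moves the arm, as the interface text tells. Scaled input: -1 to 1 covers 150 mm each way for a shift and 180 degrees each way for a turn. Its arguments: {"type":"object","properties":{"targets":{"type":"array"},"fingers":{"type":"number"},"squeeze":{"type":"number"}},"required":["targets"]}

```bash
mkdir -p pics; cat > h.py <<'E'
import numpy as np, cv2
from station import arm
def grab(n,tag):
    d=arm.get_image(n); cv2.imwrite(f"pics/{tag}.png",cv2.cvtColor(d["pixels"],cv2.COLOR_RGB2BGR)); np.savez(f"{tag}.npz",**{k:np.array(v) for k,v in d.items()}); return d
def ray(d,u,v):
    P=np.array(d["pose"]); r=np.array([(u-d["cx"])/d["fx"],(v-d["cy"])/d["fy"],1.]); r=P[:3,:3]@r; return P[:3,3],r/np.linalg.norm(r)
def tri(d1,p1,d2,p2):
    a,r=ray(d1,*p1); b,s=ray(d2,*p2)
    A=np.stack([r,-s],1); t=np.linalg.lstsq(A,b-a,rcond=None)[0]
    x,y=a+t[0]*r,b+t[1]*s; return (x+y)/2,np.linalg.norm(x-y)
def plane(d,p,z):
    a,r=ray(d,*p); return a+r*(z-a[2])/r[2]
def proj(d,X):
    P=np.array(d["pose"]); c=P[:3,:3].T@(np.array(X)-P[:3,3]); return d["fx"]*c[0]/c[2]+d["cx"],d["fy"]*c[1]/c[2]+d["cy"]
E
python3 - <<'E'
from h import *
for n in("scene","top"):
    d=grab(n,n+"0"); print(n,d["fx"],np.array(d["pose"]).round(3).tolist())
s=arm.read_state();print(s["t"],s["tcp_pos"],s["tcp_rot"],s["contact_force"],s["gripper_width"])
E
```

```text
scene 506.3738386961634 [[0.767, 0.513, -0.385, 0.968], [0.641, -0.602, 0.476, -0.722], [0.012, -0.612, -0.791, 1.087], [0.0, 0.0, 0.0, 1.0]]
top 480.1195912481022 [[-0.045, -0.977, 0.21, 0.281], [-0.999, 0.044, -0.007, -0.116], [-0.002, -0.21, -0.978, 1.227], [0.0, 0.0, 0.0, 1.0]]
0.1 [0.15943058 0.49993236 0.23055166] [-1.78147434e-04  1.53785210e-01  9.88104049e-01 -6.82258084e-04] [0.73373729 0.16125129 0.57027678] 1.0002513548120349
```

View pics/scene0.png

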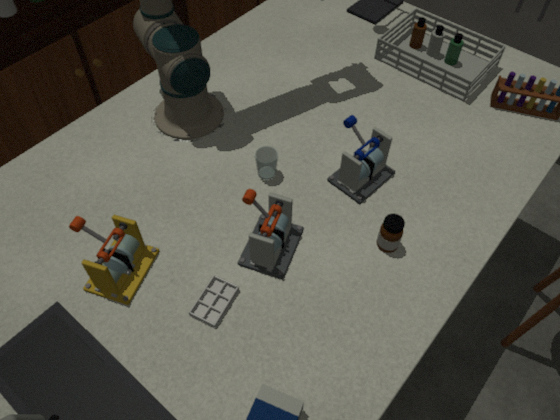

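View pics/top0.png

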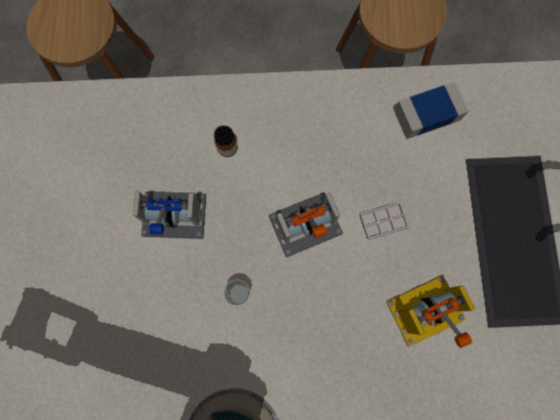

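Scene view: there are three turnbuckles. One has white brackets and an orange handle, with its knob at scene (250,197) and top (319,231). One is a yellow-bracket look-alike, with its knob at scene (78,224) and top (463,340). The blue one is at scene (350,122) and top (156,229). The white-bracketed orange one fits the description. I'll confirm it in a crop and measure.

```bash
python3 - <<'E'
from h import *
def L(n): 
    z=np.load(n+".npz"); return {k:(z[k] if z[k].ndim else float(z[k])) for k in z}
S,T=L("scene0"),L("top0")
def blobs(d,box,lo,hi):
    x0,y0,x1,y1=box; h=cv2.cvtColor(d["pixels"],cv2.COLOR_RGB2HSV); m=cv2.inRange(h,lo,hi); k=np.zeros_like(m);k[y0:y1,x0:x1]=m[y0:y1,x0:x1]
    n,l,st,c=cv2.connectedComponentsWithStats(k); return [(st[i].tolist(),c[i].round(1).tolist()) for i in range(1,n) if st[i][4]>12]
lo,hi=(0,150,100),(16,255,255)
print("S",blobs(S,(230,180,310,280),lo,hi)); print("T",blobs(T,(265,190,345,260),lo,hi))
b=((105,120,60),(130,255,255))
print("Sb",blobs(S,(325,100,400,200),*b)); print("Tb",blobs(T,(130,180,210,245),*b))
a=cv2.resize(S["pixels"][175:285,225:315],None,fx=5,fy=5,interpolation=cv2.INTER_CUBIC)[:,:400]
a=cv2.resize(S["pixels"][180:280,230:310],(400,500),interpolation=cv2.INTER_CUBIC)
c=cv2.resize(T["pixels"][185:265,262:342],(400,400),interpolation=cv2.INTER_CUBIC)
o=np.zeros((500,800,3),np.uint8);o[:,:400]=a;o[:400,400:]=c
cv2.imwrite("pics/crop.png",o[...,::-1])
E
```

```text
S [([243, 189, 12, 10, 68], [248.7, 193.6]), ([268, 204, 12, 12, 59], [273.3, 208.5]), ([271, 214, 8, 16, 45], [274.3, 221.8]), ([261, 217, 9, 14, 67], [265.4, 224.7])]
T [([292, 206, 33, 20, 269], [307.8, 215.3]), ([313, 225, 14, 13, 130], [319.7, 231.0])]
Sb [([345, 116, 12, 8, 55], [350.8, 119.3]), ([355, 137, 24, 20, 130], [367.4, 147.3])]
Tb [([146, 200, 35, 11, 305], [163.7, 204.8]), ([149, 224, 14, 11, 130], [155.3, 228.6])]
```

View pics/crop.png

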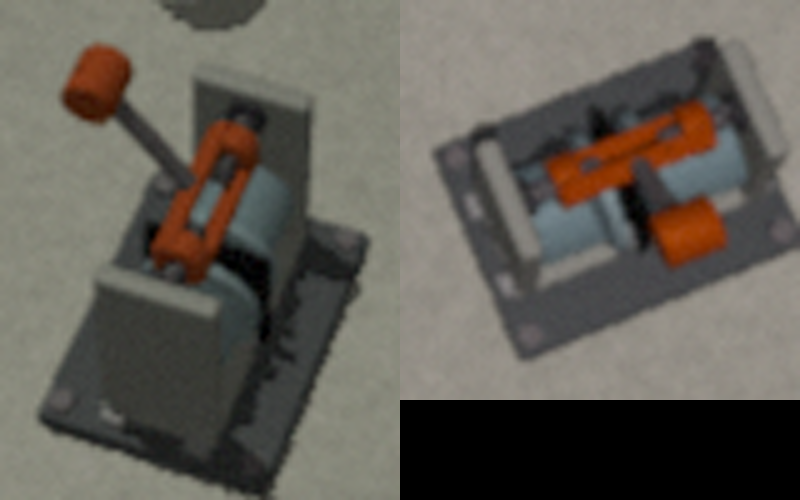

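The crop shows white/grey brackets and an orange handle on a grey base, so this is the right cell. The barrel centre is at scene (249.4,196.6) and top (319.6,231.6).

```bash
cat >> h.py <<'E'
def L(n): 
    z=np.load(n+".npz"); return {k:(z[k] if z[k].ndim else float(z[k])) for k in z}
E
python3 - <<'E'
from h import *
S,T=L("scene0"),L("top0")
h=lambda d:cv2.inRange(cv2.cvtColor(d["pixels"],cv2.COLOR_RGB2HSV),(0,150,50),(18,255,255))
def rect(d,box):
    m=h(d);k=np.zeros_like(m);x0,y0,x1,y1=box;k[y0:y1,x0:x1]=m[y0:y1,x0:x1]
    return cv2.minAreaRect(cv2.findNonZero(k))
ks=rect(S,(238,185,258,208));kt=rect(T,(312,224,330,240)); print(ks,kt)
K,e=tri(S,ks[0],T,kt[0]); print("knob",K,e)
ss=rect(S,(259,200,283,238));st=rect(T,(290,204,327,227));print(ss,st)
C,e=tri(S,ss[0],T,st[0]);print("sleeve",C,e)
b=cv2.boxPoints(st); i=np.argsort(b[:,0]); a0,a1=b[i[:2]].mean(0),b[i[2:]].mean(0)
A,B=plane(T,a0,.117),plane(T,a1,.117);print(A,B,np.linalg.norm(A-B)); ax=(A-B)/np.linalg.norm(A-B);yaw=np.arctan2(-ax[0],ax[1]);print("yaw",np.degrees(yaw))
f=np.array([np.cos(yaw),np.sin(yaw),0]);C0=(A+B)/2
for c in(C,C0):
  v=K-c;print("along f",v@f,"along axis",v@ax,"z",K[2]-.115,"r",np.hypot(v@f,K[2]-.115),"lean",np.arctan2(v@f,K[2]-.115))
# blue & bottle
kb,_=tri(S,(350.8,121.5),T,(155.5,228.8));print("blue",kb,_)
print("cap",tri(S,(392,222),T,(225,133)))
for n,p in(("glass T",(237,291)),):print(n,plane(T,p,.03))
E
```

```text
((249.1000518798828, 196.30001831054688), (10.28591251373291, 13.86362075805664), 26.56505012512207) ((319.10345458984375, 230.75863647460938), (11.14172077178955, 14.112845420837402), 68.19859313964844)
knob [ 0.46062955 -0.21767917  0.17920282] 6.99668570915293e-05
((271.2000427246094, 219.60003662109375), (12.521980285644531, 32.199378967285156), 26.56505012512207) ((307.5, 215.5), (21.0, 33.0), 90.0)
sleeve [ 0.51003514 -0.19884228  0.11267111] 0.0003885189007486236
[ 0.51076574 -0.15974004  0.117     ] [ 0.50725781 -0.23758114  0.117     ] 0.0779201062657598
yaw -2.5803057874219744
along f -0.048507468591413166 along axis -0.02104200420507667 z 0.06420281680276634 r 0.08046723677719093 lean -0.6470340421242472
along f -0.047476963948375764 along axis -0.02117744161634288 z 0.06420281680276634 r 0.07985025855415215 lean -0.6367369097592045
blue [0.48551184 0.14967094 0.16173494] 0.0023765879134576558
cap (array([ 0.72985619, -0.00827601,  0.09987777]), np.float64(0.0038135735591671802))
glass T [ 0.3449468  -0.02047588  0.03      ]
```

```bash
cat >> h.py <<'E'
from scipy.spatial.transform import Rotation as R
def go(*tg,yd=110.):
    # yd: heading of tool y in degrees, tool pointing down
    s=arm.read_state();q=np.array(s["tcp_rot"]);r=R.from_quat(q[[1,2,3,0]]);p=np.array(s["tcp_pos"])
    y=np.array([np.cos(np.radians(yd)),np.sin(np.radians(yd)),0]);z=np.array([0,0,-1.]);x=np.cross(y,z)
    D=R.from_matrix(np.stack([x,y,z],1)); w=(r.inv()*D).as_rotvec()/np.pi
    print("t",s["t"],"tcp",p.round(4),"F",np.round(s["contact_force"],1),"w",round(s["gripper_width"],3),"rot",w.round(3))
    for t in tg: print(t,(r.inv().apply(np.array(t)-p)/.15).round(3))
E
python3 - <<'E'
from h import *
go([.22,.38,.30],[.27,.35,.30])
E
```

```text
t 0.1 tcp [0.1594 0.4999 0.2306] F [0.7 0.2 0.6] w 1.0 rot [-0.    -0.    -0.209]
[0.22, 0.38, 0.3] [-0.628 -0.64  -0.462]
[0.27, 0.35, 0.3] [-1.006 -0.729 -0.462]
```

Request:
drive_tool(
  targets=[
    {"xyz": [-0.2,-0.2,-0.25],"rot": [0,0,-0.04]},
    {"xyz": [-0.4,-0.4,-0.46],"rot": [0,0,-0.08]},
    {"xyz": [-0.65,-0.6,-0.46],"rot": [0,0,-0.12]},
    {"xyz": [-0.85,-0.8,-0.46],"rot": [0,0,-0.16]},
    {"xyz": [-0.98,-0.98,-0.46],"rot": [0,0,-0.209]},
  ],
)

```text
t: 0.52
tcp_pos: [0.2422, 0.3448, 0.2987]
tcp_rot: [0.0, -0.14, 0.99, -0.0]
contact_force: [1.8, -0.4, -0.5]
gripper_width: 0.996
```

```bash
python3 - <<'E'
from h import *
go([.36,.2,.30],[.39,.17,.30])
E
```

```text
t 0.5167 tcp [0.2422 0.3448 0.2987] F [ 1.8 -0.4 -0.5] w 0.996 rot [-0.     0.    -0.022]
[0.36, 0.2, 0.3] [-0.487 -1.145 -0.008]
[0.39, 0.17, 0.3] [-0.624 -1.392 -0.008]
```

Request:
drive_tool(
  targets=[
    {"xyz": [-0.12,-0.25,0],"rot": [0,0,-0.022]},
    {"xyz": [-0.24,-0.5,0],"rot": [0,0,-0.022]},
    {"xyz": [-0.36,-0.75,0],"rot": [0,0,-0.022]},
    {"xyz": [-0.45,-1,0],"rot": [0,0,-0.022]},
  ],
)

```text
t: 0.85
tcp_pos: [0.3495, 0.2176, 0.2985]
tcp_rot: [0.0, -0.174, 0.985, -0.0]
contact_force: [-0.3, -0.1, -0.6]
gripper_width: 0.999
```

```bash
python3 - <<'E'
from h import *
go([.40,.05,.30],[.39,.08,.30])
E
```

```text
t 0.85 tcp [0.3495 0.2176 0.2985] F [-0.3 -0.1 -0.6] w 0.999 rot [-0.  0.  0.]
[0.4, 0.05, 0.3] [ 0.066 -1.165 -0.009]
[0.39, 0.08, 0.3] [ 0.061 -0.954 -0.009]
```

Request:
drive_tool(
  targets=[
    {"xyz": [0,-0.25,0],"rot": [0,0,0]},
    {"xyz": [0,-0.5,0],"rot": [0,0,0]},
    {"xyz": [0.02,-0.75,0],"rot": [0,0,0]},
    {"xyz": [0.04,-1,0],"rot": [0,0,0]},
  ],
)

```text
t: 1.18
tcp_pos: [0.3953, 0.0727, 0.2983]
tcp_rot: [-0.0, -0.174, 0.985, -0.0]
contact_force: [1.0, 0.3, -0.5]
gripper_width: 1.001
```

```bash
python3 - <<'E'
from h import *
go([.44,-.05,.30])
E
```

```text
t 1.1833 tcp [0.3953 0.0727 0.2983] F [ 1.   0.3 -0.5] w 1.001 rot [-0. -0.  0.]
[0.44, -0.05, 0.3] [ 0.    -0.871 -0.011]
```

Request:
drive_tool(
  targets=[
    {"xyz": [0,-0.25,0],"rot": [0,0,0]},
    {"xyz": [0.05,-0.5,0],"rot": [0,0,0]},
    {"xyz": [0.1,-0.75,0],"rot": [0,0,0]},
    {"xyz": [0.12,-1,0],"rot": [0,0,0]},
  ],
)

```text
t: 1.52
tcp_pos: [0.4293, -0.0764, 0.2983]
tcp_rot: [-0.0, -0.174, 0.985, -0.0]
contact_force: [0.6, 0.4, -0.4]
gripper_width: 0.999
```

```bash
python3 - <<'E'
from h import *
go([.461,-.218,.30])
E
```

```text
t 1.5167 tcp [ 0.4293 -0.0764  0.2983] F [ 0.6  0.4 -0.4] w 0.999 rot [-0. -0.  0.]
[0.461, -0.218, 0.3] [ 0.124 -0.959 -0.011]
```

Request:
drive_tool(
  targets=[
    {"xyz": [0.03,-0.25,0],"rot": [0,0,0]},
    {"xyz": [0.06,-0.5,0],"rot": [0,0,0]},
    {"xyz": [0.09,-0.75,0],"rot": [0,0,0]},
    {"xyz": [0.124,-0.959,0],"rot": [0,0,0]},
    {"xyz": [0.124,-0.959,0],"rot": [0,0,0]},
  ],
  fingers=0.2,
)

```text
t: 1.93
tcp_pos: [0.4608, -0.2225, 0.2964]
tcp_rot: [-0.002, -0.171, 0.985, 0.0]
contact_force: [0.9, 0.0, -1.6]
gripper_width: 0.801
```

```bash
python3 - <<'E'
from h import *
go([.461,-.218,.22],[.461,-.218,.157])
S=grab("scene","s1");T=grab("top","t1")
a=cv2.resize(S["pixels"][150:290,190:330],(400,400));b=cv2.resize(T["pixels"][150:290,240:380],(400,400))
cv2.imwrite("pics/c1.png",np.hstack([a,b])[...,::-1])
E
```

```text
t 1.9333 tcp [ 0.4608 -0.2225  0.2964] F [ 0.9  0.  -1.6] w 0.801 rot [ 0.    -0.001 -0.002]
[0.461, -0.218, 0.22] [-0.013  0.027  0.509]
[0.461, -0.218, 0.157] [-0.014  0.027  0.929]
```

View pics/c1.png

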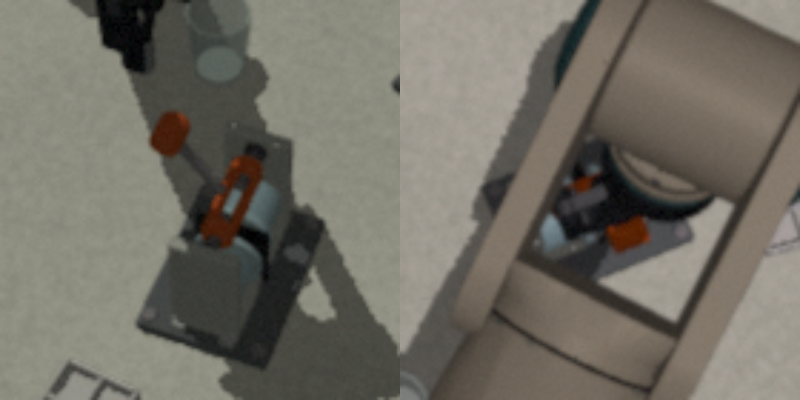

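The picture shows the black fingertips at scene crop (130,60), about scene (236,171), up-screen of the knob at (249,197). I'll check this against the projected TCP as I descend in two stages.

Request:
drive_tool(
  targets=[
    {"xyz": [-0.013,0.027,0.25],"rot": [0,0,-0.002]},
    {"xyz": [-0.013,0.027,0.5],"rot": [0,0,-0.002]},
    {"xyz": [-0.013,0.027,0.5],"rot": [0,0,-0.002]},
  ],
)

```text
t: 2.28
tcp_pos: [0.4582, -0.2113, 0.2143]
tcp_rot: [-0.006, -0.177, 0.984, 0.005]
contact_force: [-0.5, 0.3, -0.9]
gripper_width: 0.8
```

```bash
python3 - <<'E'
from h import *
go([.461,-.218,.157])
S=grab("scene","s2")
p=np.array(arm.read_state()["tcp_pos"]);print(proj(S,p),proj(S,[.461,-.218,.179]))
cv2.imwrite("pics/c2.png",cv2.resize(S["pixels"][140:240,200:320],(720,600),interpolation=cv2.INTER_CUBIC)[...,::-1])
E
```

```text
t 2.2833 tcp [ 0.4582 -0.2113  0.2143] F [-0.5  0.3 -0.9] w 0.8 rot [ 0.004 -0.003  0.002]
[0.461, -0.218, 0.157] [-0.006 -0.053  0.381]
(np.float64(249.6590915962555), np.float64(183.4883108588412)) (np.float64(249.11424207194804), np.float64(196.5244898491753))
```

View pics/c2.png

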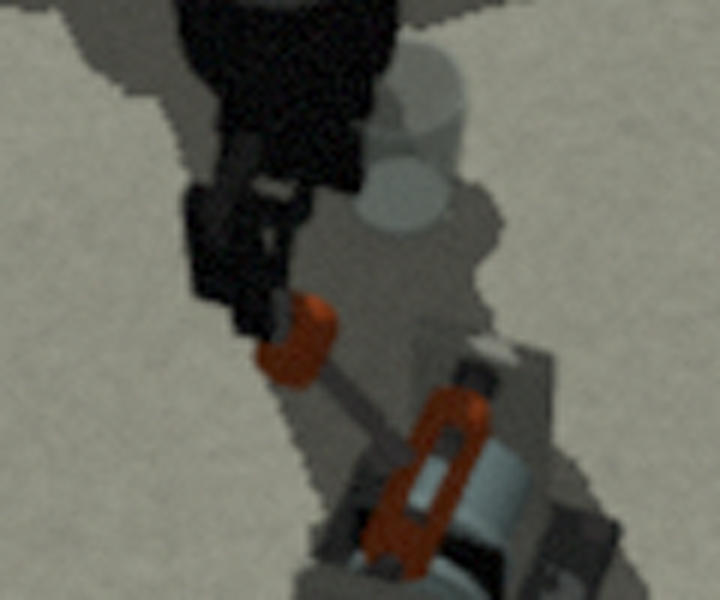

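The finger tips are at crop (255,330) and (335,185). Their midpoint matches the projected TCP at scene (249.6,183.5), and the knob will lie between them. I'll descend and close.

Request:
drive_tool(
  targets=[
    {"xyz": [-0.006,-0.053,0.12],"rot": [0.004,-0.003,0.002]},
    {"xyz": [-0.006,-0.053,0.25],"rot": [0.004,-0.003,0.002]},
    {"xyz": [-0.006,-0.053,0.38],"rot": [0.004,-0.003,0.002]},
    {"xyz": [-0.006,-0.053,0.38],"rot": [0.004,-0.003,0.002]},
  ],
)

```text
t: 2.67
tcp_pos: [0.4621, -0.218, 0.161]
tcp_rot: [0.001, -0.174, 0.985, -0.001]
contact_force: [-0.1, 0.1, -1.5]
gripper_width: 0.799
```

Request:
drive_tool(
  targets=[
    {"xyz": [0,0,0],"rot": [0,0,0]},
    {"xyz": [0,0,0],"rot": [0,0,0]},
    {"xyz": [0,0,0],"rot": [0,0,0]},
    {"xyz": [0,0,0],"rot": [0,0,0]},
    {"xyz": [0,0,0],"rot": [0,0,0]},
    {"xyz": [0,0,0],"rot": [0,0,0]},
  ],
  fingers=1,
  squeeze=30,
)

```text
t: 3.17
tcp_pos: [0.4623, -0.2187, 0.1628]
tcp_rot: [0.001, -0.174, 0.985, -0.002]
contact_force: [-3.7, -0.9, 6.8]
gripper_width: 0.324
```

```bash
python3 - <<'E'
from h import *
go([.461,-.218,.157])
S=grab("scene","s3")
cv2.imwrite("pics/c3.png",cv2.resize(S["pixels"][140:240,200:320],(720,600),interpolation=cv2.INTER_CUBIC)[...,::-1])
E
```

```text
t 3.1667 tcp [ 0.4623 -0.2187  0.1628] F [-3.7 -0.9  6.8] w 0.324 rot [-0.002  0.     0.   ]
[0.461, -0.218, 0.157] [0.007 0.007 0.039]
```

View pics/c3.png

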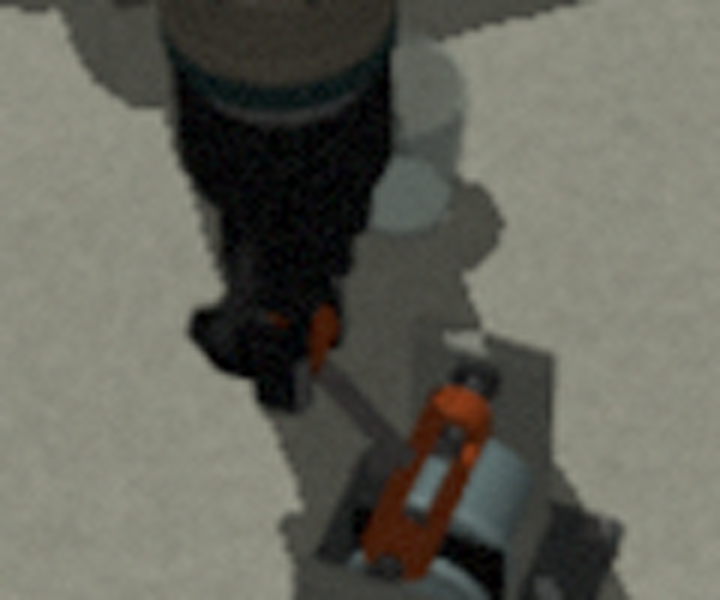

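The opening is 27.5 mm, which matches the 28 mm barrel, so the grasp holds. Next I'll work out the arc.

```bash
cat >> h.py <<'E'
def arc(ths,th0=-.69,P0=(.4623,-.2187,.1628)):
    f=np.array([np.cos(np.radians(20)),np.sin(np.radians(20)),0]);z=np.array([0,0,1.])
    go(*[np.array(P0)+.085*((np.sin(t)-np.sin(th0))*f+(np.cos(t)-np.cos(th0))*z) for t in ths])
E
python3 - <<'E'
from h import *
arc([-.6,-.5,-.4,-.3,-.2,-.1,0])
E
```

```text
t 3.2167 tcp [ 0.4623 -0.2187  0.1628] F [-4.  -0.9  7.2] w 0.326 rot [-0.002  0.     0.   ]
[ 0.46804251 -0.2166099   0.16739762] [-0.041 -0.    -0.031]
[ 0.47484912 -0.2141325   0.17183861] [-0.089 -0.001 -0.06 ]
[ 0.48203834 -0.21151583  0.17553427] [-0.14  -0.001 -0.085]
[ 0.48953835 -0.20878605  0.17844769] [-0.194 -0.001 -0.104]
[ 0.4972742  -0.20597043  0.18054975] [-0.248 -0.001 -0.118]
[ 0.50516861 -0.2030971   0.18181944] [-0.304 -0.001 -0.127]
[ 0.51314269 -0.20019477  0.18224409] [-0.361 -0.001 -0.129]
```

Request:
drive_tool(
  targets=[
    {"xyz": [-0.041,0,-0.031],"rot": [0,0,0]},
    {"xyz": [-0.089,0,-0.06],"rot": [0,0,0]},
    {"xyz": [-0.14,0,-0.085],"rot": [0,0,0]},
    {"xyz": [-0.194,0,-0.104],"rot": [0,0,0]},
    {"xyz": [-0.248,0,-0.118],"rot": [0,0,0]},
    {"xyz": [-0.304,0,-0.127],"rot": [0,0,0]},
  ],
)

```text
t: 3.72
tcp_pos: [0.5058, -0.2028, 0.1817]
tcp_rot: [0.001, -0.174, 0.985, -0.002]
contact_force: [0.7, -2.7, -7.5]
gripper_width: 0.324
```

```bash
python3 - <<'E'
from h import *
arc([0,.1,.2,.3,.4,.5,.6])
S=grab("scene","s4")
cv2.imwrite("pics/c4.png",cv2.resize(S["pixels"][140:260,210:330],(600,600),interpolation=cv2.INTER_CUBIC)[...,::-1])
E
```

```text
t 3.7167 tcp [ 0.5058 -0.2028  0.1817] F [ 0.7 -2.7 -7.5] w 0.324 rot [-0.002  0.     0.   ]
[ 0.51314269 -0.20019477  0.18224409] [-0.052 -0.001 -0.004]
[ 0.52111677 -0.19729245  0.18181944] [-0.109 -0.001 -0.001]
[ 0.52901118 -0.19441912  0.18054975] [-0.165 -0.001  0.008]
[ 0.53674703 -0.1916035   0.17844769] [-0.219 -0.001  0.022]
[ 0.54424704 -0.18887372  0.17553427] [-0.273 -0.001  0.041]
[ 0.55143626 -0.18625705  0.17183861] [-0.324 -0.001  0.066]
[ 0.55824287 -0.18377965  0.16739762] [-0.372 -0.     0.096]
```

View pics/c4.png

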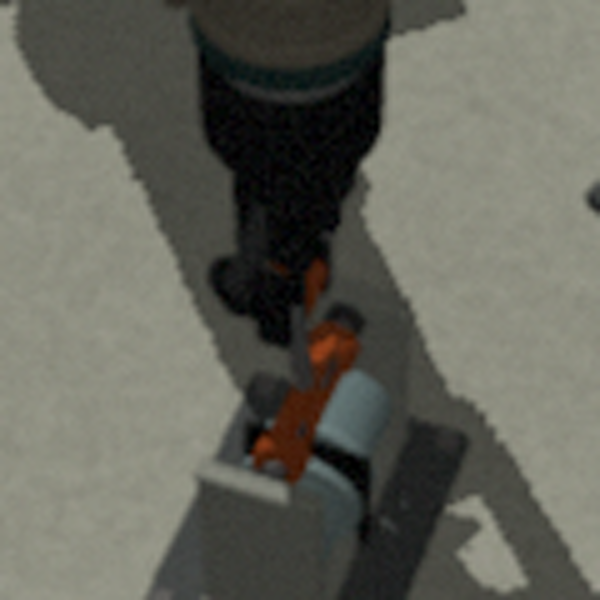

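The handle is still held and now close to upright, with the knob at crop (305,280). Forces are small, so I'll continue.

Request:
drive_tool(
  targets=[
    {"xyz": [-0.052,0,-0.004],"rot": [0,0,0]},
    {"xyz": [-0.109,0,-0.001],"rot": [0,0,0]},
    {"xyz": [-0.165,0,0.008],"rot": [0,0,0]},
    {"xyz": [-0.219,0,0.022],"rot": [0,0,0]},
    {"xyz": [-0.273,0,0.041],"rot": [0,0,0]},
    {"xyz": [-0.324,0,0.066],"rot": [0,0,0]},
  ],
)

```text
t: 4.27
tcp_pos: [0.5525, -0.1858, 0.1708]
tcp_rot: [-0.0, -0.174, 0.985, -0.002]
contact_force: [-4.2, -5.0, -8.0]
gripper_width: 0.325
```

```bash
python3 - <<'E'
from h import *
arc([.6,.7,.8,.9,.96,1.0,1.05])
E
```

```text
t 4.2667 tcp [ 0.5525 -0.1858  0.1708] F [-4.2 -5.  -8. ] w 0.325 rot [-0.001 -0.     0.   ]
[ 0.55824287 -0.18377965  0.16739762] [-0.041 -0.001  0.022]
[ 0.56459885 -0.18146626  0.16225567] [-0.086 -0.     0.057]
[ 0.5704407  -0.17934     0.15646416] [-0.127 -0.     0.095]
[ 0.57571004 -0.17742212  0.15008094] [-0.165 -0.     0.138]
[ 0.57857469 -0.17637947  0.14599329] [-0.185  0.     0.165]
[ 0.58035424 -0.17573177  0.14316978] [-0.198  0.     0.184]
[ 0.58242714 -0.1749773   0.13953763] [-0.212  0.     0.208]
```

Request:
drive_tool(
  targets=[
    {"xyz": [-0.041,0,0.022],"rot": [0,0,0]},
    {"xyz": [-0.086,0,0.057],"rot": [0,0,0]},
    {"xyz": [-0.127,0,0.095],"rot": [0,0,0]},
    {"xyz": [-0.165,0,0.138],"rot": [0,0,0]},
    {"xyz": [-0.185,0,0.165],"rot": [0,0,0]},
    {"xyz": [-0.198,0,0.184],"rot": [0,0,0]},
    {"xyz": [-0.198,0,0.184],"rot": [0,0,0]},
  ],
)

```text
t: 4.85
tcp_pos: [0.5784, -0.1767, 0.1454]
tcp_rot: [-0.003, -0.173, 0.985, -0.003]
contact_force: [-23.5, -3.0, 13.0]
gripper_width: 0.324
```

```bash
python3 - <<'E'
from h import *
arc([.9,.96,1.0,1.05])
S=grab("scene","s5")
cv2.imwrite("pics/c5.png",cv2.resize(S["pixels"][150:270,220:340],(600,600),interpolation=cv2.INTER_CUBIC)[...,::-1])
E
```

```text
t 4.85 tcp [ 0.5784 -0.1767  0.1454] F [-23.5  -3.   13. ] w 0.324 rot [-0.001 -0.002 -0.   ]
[ 0.57571004 -0.17742212  0.15008094] [ 0.019  0.001 -0.031]
[ 0.57857469 -0.17637947  0.14599329] [-0.002  0.001 -0.004]
[ 0.58035424 -0.17573177  0.14316978] [-0.015  0.001  0.015]
[ 0.58242714 -0.1749773   0.13953763] [-0.03   0.001  0.039]
```

View pics/c5.png

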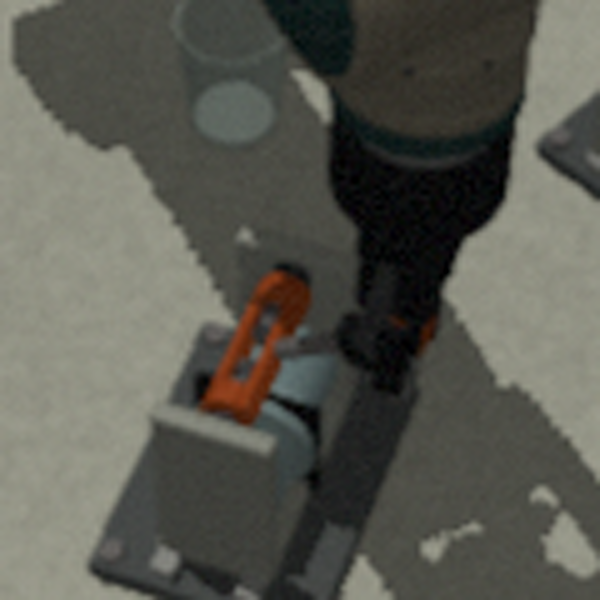

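The handle leans fully away from the robot. The reaction is 23 N against the motion at the expected 0.96 rad lean, so it is on the stop. I'll release and rise.

Request:
drive_tool(
  targets=[
    {"xyz": [0,0,0],"rot": [0,0,0]},
    {"xyz": [0,0,0],"rot": [0,0,0]},
    {"xyz": [0,0,0],"rot": [0,0,0]},
    {"xyz": [0,0,0],"rot": [0,0,0]},
    {"xyz": [0,0,0],"rot": [0,0,0]},
  ],
  fingers=0.2,
)

```text
t: 5.32
tcp_pos: [0.5788, -0.1763, 0.1455]
tcp_rot: [-0.003, -0.173, 0.985, -0.003]
contact_force: [-0.6, 0.1, -0.2]
gripper_width: 0.801
```

Request:
drive_tool(
  targets=[
    {"xyz": [0,0,-0.2],"rot": [0,0,0]},
    {"xyz": [0,0,-0.45],"rot": [0,0,0]},
    {"xyz": [0,0,-0.7],"rot": [0,0,0]},
    {"xyz": [0,0,-0.95],"rot": [0,0,0]},
    {"xyz": [0,0,-0.95],"rot": [0,0,0]},
  ],
)

```text
t: 5.73
tcp_pos: [0.5812, -0.1758, 0.2978]
tcp_rot: [0.004, -0.174, 0.985, -0.006]
contact_force: [-0.5, -0.4, 1.0]
gripper_width: 0.797
```

Request:
drive_tool(
  targets=[
    {"xyz": [0.25,0,0],"rot": [0,0,0]},
    {"xyz": [0.5,0,0],"rot": [0,0,0]},
    {"xyz": [0.75,0,0],"rot": [0,0,0]},
    {"xyz": [0.95,0,0],"rot": [0,0,0]},
    {"xyz": [0.95,0,0],"rot": [0,0,0]},
    {"xyz": [0.95,0,0],"rot": [0,0,0]},
  ],
)

```text
t: 6.23
tcp_pos: [0.4467, -0.2249, 0.2975]
tcp_rot: [0.004, -0.173, 0.985, -0.006]
contact_force: [0.1, 0.9, 0.9]
gripper_width: 0.799
```

```bash
python3 - <<'E'
from h import *
S=grab("scene","s6");T=grab("top","t6")
a=cv2.resize(S["pixels"][150:270,220:340],(400,400),interpolation=cv2.INTER_CUBIC);b=cv2.resize(T["pixels"][160:280,250:370],(400,400),interpolation=cv2.INTER_CUBIC)
c=cv2.resize(S["pixels"][80:280,310:430],(240,400))
cv2.imwrite("pics/c6.png",cv2.resize(np.hstack([a,b,c])[...,::-1],(800,307)))
def rect(d,box):
    m=cv2.inRange(cv2.cvtColor(d["pixels"],cv2.COLOR_RGB2HSV),(0,150,50),(18,255,255));n,l,st,c=cv2.connectedComponentsWithStats(m)
    x0,y0,x1,y1=box;return [(st[i].tolist(),c[i].round(1)) for i in range(1,n) if st[i][4]>12 and x0<c[i][0]<x1 and y0<c[i][1]<y1]
print(rect(S,(230,170,330,280)),rect(T,(270,160,350,260)))
f=np.array([np.cos(np.radians(20)),np.sin(np.radians(20)),0]);K=np.array([.510,-.1988,.115])+.085*(np.sin(.96)*f+np.array([0,0,np.cos(.96)]));print(K,proj(S,K),proj(T,K))
s=arm.read_state();print(s["t"],s["contact_force"],np.abs(s["joint_vel"]).max())
E
```

```text
[([261, 205, 21, 30, 252], array([271.1, 219.2])), ([293, 209, 14, 15, 138], array([299.4, 216.5]))] [([291, 179, 6, 12, 47], array([293.6, 184. ])), ([304, 209, 8, 5, 16], array([307.7, 211.1])), ([300, 218, 12, 6, 31], array([305.3, 221. ]))]
[ 0.575432  -0.1749847  0.1637492] (np.float64(299.8952488170482), np.float64(215.18321196164877)) (np.float64(296.77184625965), np.float64(183.48994356810226))
6.3333 [-0.17479315  0.32421013  0.08319165] 0.016900449146758346
```

View pics/c6.png

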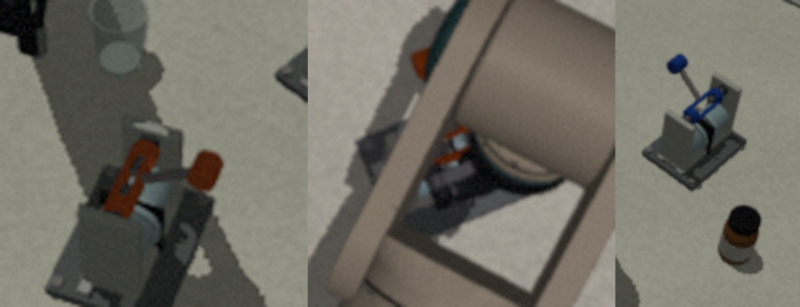

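The knob is at scene (299.4,216.5), and at the stop I predict (299.9,215.2). That is within about 1.5 px, where 10° would be about 7 px. I'll compare the blue handle and bottle with the start, then hand in.

```bash
python3 - <<'E'
from h import *
for n in("scene0","s6"):
    d=L(n);h=cv2.cvtColor(d["pixels"],cv2.COLOR_RGB2HSV);b=cv2.inRange(h,(105,120,60),(130,255,255))[105:130,335:362];k=(d["pixels"].max(2)<40)[205:255,370:410]
    print(n,np.argwhere(b).mean(0)+[105,335],np.argwhere(k).mean(0)+[205,370])
print(arm.hand_in())
E
```

```text
scene0 [119.27272727 350.8       ] [226.80487805 392.71463415]
s6 [119.44827586 350.72413793] [226.17098446 393.0492228 ]
the job is handed in; nothing more can be done
None
```

I gripped the barrel of the orange handle on the white-bracketed cell by its flat ends. I swung it over the top, away from the robot, to its stop, then let go and moved the arm clear. The job was handed in at about 6.3 s; hand-in gives no verdict.

- **At the stop:** at a lean of about 0.96 rad the handle pushed back with about 23 N. After release the barrel was at scene pixel (299.4, 216.5), against (299.9, 215.2) predicted for the stop. That is a difference of about 1.5 px, where the 10° tolerance is roughly 7 px.
- **Check limited to one view:** after release the arm hid most of the barrel in the top view, so I confirmed the final position in the scene view only. I did not check separately that the glass halves sit on the gasket.
- **Blue handle and bottle:** both were within 1 px of where they started, and the bottle looked upright.
- **Robot clear:** the contact force was about 0.4 N, which is within sensor noise, and the gripper was well above the bench items.
- **Failed measurement:** the first automatic estimate of the cell's turn (−2.6°) was wrong because its fitted box was off. I used 20° instead, taken from the line between sleeve and knob and from the crop, and the arc followed it with small forces.

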